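Lock a stone hand mill at its hulling gap

ROBOT

A 7-joint arm with a two-finger parallel gripper is mounted at the origin on the work surface. World frame = base frame: x ahead of the robot, y to its left, z up, the work surface at z = 0. Lengths are in mm, angles in rad, forces in N, time in s.
With the tool pointing down it reaches from about 400 to 875 mm from the base axis. Payload 19.3 kg.
Tool frame: the origin (TCP) lies at the very end of the fingers, on their centre line; the grasp point (between the pads) lies 19 mm behind it (grip_point_offset is the z of the grasp point in the tool frame, in mm); z points along the fingers, y is the line along which they close (so a half turn about z gives the same grasp; the last joint's range is limited). The gripper opens to 85 mm and grips with 20 to 120 N. Pads are 22 mm wide; open, the fingers measure 114 mm over their backs; the gripper's body (76 mm by 85 mm) begins 54 mm behind the grasp point. The pads swing forward as they close: fully open they stand 13 mm farther back than shut.
Start: joints at [1.1, 0.521, -0.036, 1.599, 0.021, 1.021, -0.113], TCP at [243.819, -575.471, 231.291] pointing down, gripper open.
Joint ranges: [-2.91, 2.91], [-0.3, 2.13], [-1.5, 1.42], [0.17, 2.43], [-1.26, 4.41], [0.16, 1.93], [-2.52, 2.52]. Speed limits (rad/s): [1.89, 1.89, 2.39, 2.39, 3.01, 3.01, 3.01].

INTERFACE

Orientations are given as a 3x3 rotation matrix whose columns are the frame's x, y, z axes.
In Python, from workcell import movep, movel, goto_joints, open_gripper, clamp, wait, inverse_kinematics, read_state, camera, PlanningError, finish_job, grip_point_offset gives the robot as it stands. Calls block until the motion is done:
- movep(position, orientation): joint-space move of the TCP to a pose.
- movel(position, frame=None, max_speed=150, guard=None): straight line of the TCP; frame=None keeps the orientation; max_speed is the mean speed in mm/s. With guard (N) it stops when the force on the tool has changed by that much, and returns True; else False.
- goto_joints(angles): joint-space move.
- open_gripper() and clamp(): open the fingers fully, or close them until they stop; the grip force is fixed at half the most.
- wait(seconds).
- inverse_kinematics(position, orientation): joint angles nearest the present ones, or None.
- read_state(): the state.
- camera(name): name is "side" or "top"; returns a dict with "image" (400x640x3 uint8, blue, green, red), "range_z" (400x640 float32, mm along the optical axis (not along the pixel's ray), 0 where there is no reading), "fx", "fy", "cx", "cy" (pixels), "cam_to_world" (4x4, takes a point from camera to world coordinates). Camera axes: x right, y up, looking along -z (the intrinsics and any distortion apply to the point x, -y, -z); pixel columns grow to the right and rows downward; lengths in mm; the calibration is good to about 2 mm. A picture is of the moment at which its call begins.
A pose or a line that the arm cannot do raises PlanningError and nothing moves.
- finish_job(): hands the job in; it is judged then, once.
The state is a dict: "time": time; "qpos": joint angles; "qvel": joint speeds; "joint_efforts": joint torques, N m; "eef_pos": TCP position; "tool_rot": TCP orientation; "ft_force": force on the tool from outside, world axes, zero at the start; "torque": the same for the moment, N m; "finger_gap": finger opening in mm; "gripper_force": force on a finger pad.
Only numpy, scipy, OpenCV 4.12 (cv2) and the standard library are available. Lean on these libraries where they do the work, as an engineer would, in place of code of your own. Each camera call takes 0.05 s, during which the arm holds its last target. There are 200 camera calls.

TASK

Set the stone hand mill for hulling: take the flat steel gauge with the upright wooden grip, slide its blade into the gap between the two stones, pointing at the spindle, until its stop bar meets the edge of the upper stone, and let go of it so that it stays there as the spacer. Then take the knurled collar on the spindle and turn it until its hidden keyway drops over the cross pin, push it fully home against its spring, and finish with the gripper still holding it down there, so that the linchpin can be put in; leave the steel tumbler standing where it is.

Things in the scene. Friction and masses are not known exactly. Their poses are not given: they have to be found in the camera images.
- mill: Fixed stone hand mill. Origin on the spindle axis at counter height, z up. Steel tray: radius 150 mm, 24 mm high, with a pouring spout on the mill's own -y side (to 213 mm from the axis, 27 mm high). Lower stone: radius 112 mm, flat top 60 mm high. Upper stone: radius 85 mm, from 67 to 112 mm high; it does not turn.
- mill_gap (a point): Point on the spindle axis at the height of the lower stone's top (60 mm). The gap between the stones is 7 mm high, open all round; outside the upper stone the lower stone's flat top shows as a ledge 27 mm wide. Stone edges are rounded by 3 mm.
- mill_peg (a point): Top centre of the upright wooden crank peg, 32 mm thick, 194 mm high, 136 mm from the axis on the mill's own +x side, on a wooden arm sticking out from the upper stone.
- mill_flange (a point): Point on the spindle axis on top of the round flat flange (radius 36 mm) above the upper stone, 115 mm high. The steel spindle, 14 mm thick, goes on up to 170 mm. A steel cross pin through it is hidden inside the collar.
- collar: Loose knurled steel collar on the spindle: 52 mm wide, 32 mm high, 0.17 to 0.28 kg, 0.8 mm side play; origin at the centre of its underside. At first the underside rests 132 mm high on the ends of the cross pin. Its keyway, a slot across the underside, cannot be seen and its direction is not given: turn it by feel. Turning clockwise seen from above it meets the pin after 20 to 75 degrees.
- collar_top (a point): Centre of the collar's top face. The keyway fits within 6 degrees either side of dead centre, then the pin blocks more turning. The collar then sinks 5 mm freely onto a spring and must be pushed 5 mm more until it stops hard on the pin: home, underside 122 mm high. The spring gives 5 N at first, 10 N at home, and lifts the collar again if it is let go.
- gauge: Loose flat gauge, 0.10 to 0.16 kg: steel blade 85 mm long, 30 wide, 5 thick. Origin on the blade's underside; x points along the blade, tip at x = 45 mm, rear end at -40. On top a steel stop bar, 36 mm wide, 5 to 17 mm high, front face at x = 13, so 32 mm goes in. Behind it an upright wooden grip, x = -39 to -11, 13 mm thick along y, top 45 mm high. It balances near x = 1.
- gauge_tip (a point): Middle of the front edge of the gauge blade, on its underside.
- tumbler: Loose steel drinking tumbler, 74 mm wide, 85 mm high, origin at the centre of its underside. To be left alone.
There are look-alikes about, which are no part of the job. Leave any green or orange look-alike of the collar alone.

How it is judged (in metres and radians):
On the way, in this order (a step that is already met when the one before it is completed fails the run):
1. the gauge lies in the gap between the stones, in to its stop bar, let go and at rest (horizontal distance between gauge_tip and mill below 0.059 m and z of gauge_tip in the frame of mill between 0.0575 and 0.064 m and angle between gauge's own z axis and vertical below 0.08 rad and contact force between the fingers and gauge below 0.1 N and linear speed of gauge below 0.02 m/s), for 0.3 s.
2. the collar's keyway is over the pin and the collar is pushed home (z of collar in the frame of mill below 0.124 m and horizontal distance between collar and mill below 0.004 m), for 0.2 s.
At the end, for the whole second after the job is handed in: The fingers hold the collar home (over 1 N): underside within 2 mm of 122 mm above the counter, centred on the spindle, at rest. The gauge lies flat in the gap between the stones, its tip within 59 mm of the spindle axis (53 mm when the stop bar touches the upper stone) (all of step 2 and horizontal distance between gauge_tip and mill below 0.059 m and z of gauge_tip in the frame of mill between 0.0575 and 0.064 m and angle between gauge's own z axis and vertical below 0.08 rad and contact force between the fingers and collar above 1 N and linear speed of collar below 0.02 m/s and angular speed of collar below 0.3 rad/s); the arm keeps its last pose, push and grip.
It fails at once if the steel tumbler is shoved by more than 40 mm or tipped over (distance of tumbler from where it was at the start of the episode above 0.04 m or angle between tumbler's own z axis and vertical above 0.6 rad).
It also fails if it takes over 58 s, if anything falls off the work surface, if the arm or the gripper's body presses on something with over 40 N, if the wrist force passes 120 N, or if a joint passes its speed limit or range.

## Working session

There is one attempt and no reset: what is moved stays moved. The work goes in short steps, each a Python script; the robot and the scene stay as the last script left them, time stands still between calls to the robot, and variables do not carry over. Pictures are saved under pics/ and viewed, at most 10 in all, crops included, and the job is handed in when it is done.

```bash
mkdir -p pics; ls
cat > h.py <<'E'
import numpy as np, cv2
from workcell import *
def cloud(c):
    z=c["range_z"].astype(float); v,u=np.mgrid[0:z.shape[0],0:z.shape[1]]
    p=np.stack([(u-c["cx"])/c["fx"]*z,-(v-c["cy"])/c["fy"]*z,-z,np.ones_like(z)],-1)
    w=p@np.array(c["cam_to_world"]).T
    w=w[...,:3]; w[z<=0]=np.nan
    return w
def ray(c,u,v,h):
    M=np.array(c["cam_to_world"]); d=M[:3,:3]@np.array([(u-c["cx"])/c["fx"],-(v-c["cy"])/c["fy"],-1]); o=M[:3,3]
    return o+d*(h-o[2])/d[2]
E
python3 - <<'E'
from h import *
for n in("top","side"):
    c=camera(n); cv2.imwrite(f"pics/{n}0.png",c["image"]); np.save(f"/tmp/{n}0.npy",c,allow_pickle=True)
    print(n,c["fx"],c["fy"],c["cx"],c["cy"],np.round(c["cam_to_world"],3).tolist(),[k for k in c])
s=read_state();print(s["time"],s["finger_gap"],s["ft_force"],np.round(s["tool_rot"],3).tolist(),grip_point_offset)
E
```

```text
pics
top 467.90575876020176 467.90575876020176 314.4182567182757 203.38629817657252 [[0.024, 0.99, -0.136, 392.459], [-1.0, 0.024, 0.001, -12.39], [0.005, 0.136, 0.991, 1461.361], [0.0, 0.0, 0.0, 1.0]] ['image', 'range_z', 'fx', 'fy', 'cx', 'cy', 'cam_to_world']
side 397.8967496765654 397.8967496765654 312.57908155954794 201.25983121508685 [[-0.877, 0.351, -0.328, 282.058], [-0.48, -0.644, 0.596, 573.45], [-0.002, 0.68, 0.733, 839.032], [0.0, 0.0, 0.0, 1.0]] ['image', 'range_z', 'fx', 'fy', 'cx', 'cy', 'cam_to_world']
0.1 85.65813166652723 [ 0.33925285 -0.30412771  0.17792378] [[0.921, 0.39, -0.0], [0.39, -0.921, 0.001], [-0.0, -0.001, -1.0]] -18.700000000000003
```

View pics/top0.png

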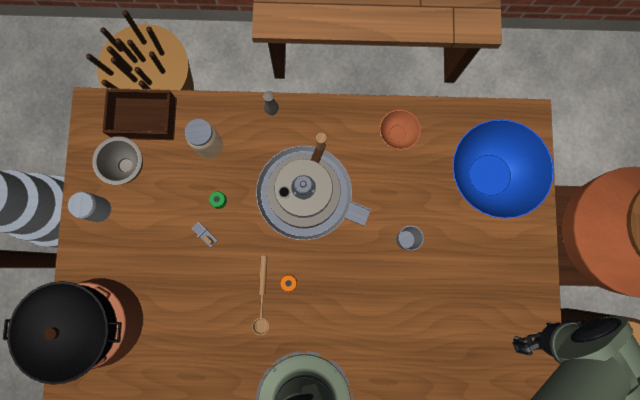

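View pics/side0.png

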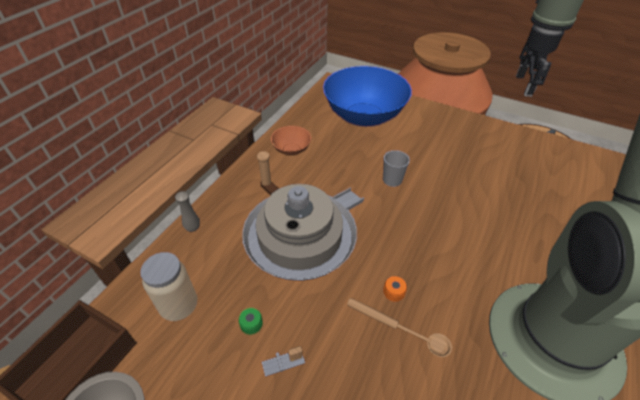

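The top view shows the mill at (303,187), its peg at (320,138), the tumbler at (410,237) and the gauge at (204,234). The green and orange rings are look-alikes. The side view shows the gauge at (283,362) and the mill at (300,215). Next I'll zoom in and measure.

Run:
```python
from h import *
T=np.load("/tmp/top0.npy",allow_pickle=True).item();S=np.load("/tmp/side0.npy",allow_pickle=True).item()
a=cv2.resize(T["image"][210:260,175:235],None,fx=6.5,fy=6.5,interpolation=cv2.INTER_CUBIC)
b=cv2.resize(S["image"][335:385,250:320],None,fx=5.5,fy=6.5,interpolation=cv2.INTER_CUBIC)
cv2.imwrite("pics/crop.png",np.hstack([a,b]))
w=cloud(T); ws=cloud(S)
def circ(m,img,hgt,c):
    pass
for nm,W,box in(("T",w,(205,265,180,230)),("S",ws,(335,385,250,320))):
    p=W[box[0]:box[1],box[2]:box[3]].reshape(-1,3); p=p[p[:,2]>3]
    for lo,hi in((3,8),(12,20),(20,40),(40,50)):
        q=p[(p[:,2]>lo)&(p[:,2]<hi)]; print(nm,lo,hi,len(q),q.mean(0).round(1) if len(q) else"")
# mill layers by circle fit of minAreaCircle / median
for nm,W in(("T",w),("S",ws)):
    p=W.reshape(-1,3)
    p=p[np.hypot(p[:,0]-520,p[:,1]-0)<220]
    for lo,hi in((108,114),(155,168),(168,174),(186,200),(57,63)):
        q=p[(p[:,2]>lo)&(p[:,2]<hi)].astype(np.float32)
        if len(q)>2: print(nm,lo,hi,len(q),np.round(cv2.minEnclosingCircle(q[:,:2]),1) if 0 else [np.round(x,1) for x in cv2.minEnclosingCircle(q[:,:2])],np.median(q[:,2]).round(1))
print("tumbler",ray(T,410,232,85))
```

```text
T 3 8 687 [488.3 326.1   4.8]
T 12 20 42 [498.9 321.   15.7]
T 20 40 42 [546.2 291.9  29. ]
T 40 50 37 [470.  306.3  44.7]
S 3 8 383 [494.2 331.3   4.8]
S 12 20 76 [486.8 324.6  16.1]
S 20 40 53 [469.5 310.1  30. ]
S 40 50 81 [471.6 305.8  43.8]Traceback (most recent call last):
  File "<stdin>", line 19, in <module>
cv2.error: OpenCV(4.12.0) /io/opencv/modules/imgproc/src/shapedescr.cpp:201: error: (-215:Assertion failed) count >= 0 && (depth == CV_32F || depth == CV_32S) in function 'minEnclosingCircle'
```

View pics/crop.png

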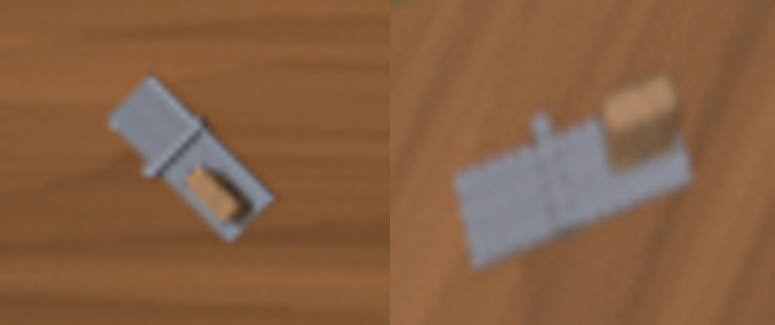

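The crop shows the gauge blade pointing up-left in the top view, which is world +x+y. The stop bar is at about crop (175,147) and the wooden grip at (215,195). Now I'll work out the exact axes.

Run:
```python
from h import *
T=np.load("/tmp/top0.npy",allow_pickle=True).item();S=np.load("/tmp/side0.npy",allow_pickle=True).item()
for nm,C,(r0,r1,c0,c1) in(("T",T,(218,252,185,222)),("S",S,(340,382,255,312))):
    W=cloud(C); im=C["image"].astype(int); m=np.zeros(im.shape[:2],bool)
    m[r0:r1,c0:c1]=(im[r0:r1,c0:c1,0]-im[r0:r1,c0:c1,2]>-5)
    lab,st=cv2.connectedComponentsWithStats(m.astype(np.uint8))[1:3]; k=1+st[1:,4].argmax(); m=lab==k
    v,u=np.nonzero(m); p=np.array([ray(C,a,b,5)[:2] for a,b in zip(u,v)],np.float32)
    print(nm,"blade",len(p),cv2.minAreaRect(p))
    q=W[r0:r1,c0:c1].reshape(-1,3); g=q[(q[:,2]>41)&(q[:,2]<48)]; print("grip top",np.median(g,0).round(1),np.round(cv2.minAreaRect(np.ascontiguousarray(g[:,:2],np.float32)),1) if 0 else cv2.minAreaRect(np.ascontiguousarray(g[:,:2],dtype=np.float32)))
    p=W.reshape(-1,3); p=p[np.hypot(p[:,0]-520,p[:,1]-10)<220]
    for lo,hi in((109,114),(161,167),(168,174),(188,200),(57,63)):
        q=p[(p[:,2]>lo)&(p[:,2]<hi)]
        if len(q)>2:
            q=np.ascontiguousarray(q,dtype=np.float32); print(nm,lo,hi,len(q),cv2.minEnclosingCircle(np.ascontiguousarray(q[:,:2])),np.median(q,0).round(1))
print("tumbler",ray(T,410,232,85),ray(T,303,184,164))
```

```text
T blade 188 ((487.9635925292969, 327.32232666015625), (80.49191284179688, 32.47247314453125), 47.183101654052734)
grip top [469.6 306.8  44.6] ((469.33880615234375, 305.4829406738281), (26.213558197021484, 12.862006187438965), 48.61896514892578)
T 109 114 1308 ((625.769775390625, 19.248361587524414), 85.1099624633789) [627.1  13.  111.7]
T 161 167 161 ((626.0803833007812, 19.059553146362305), 24.260955810546875) [624.9  18.8 163.9]
T 168 174 25 ((622.1873779296875, 20.03915786743164), 20.075763702392578) [624.2  19.1 169.1]
T 57 63 962 ((625.4906616210938, 19.62197494506836), 111.4657211303711) [588.5  21.8  60. ]
S blade 442 ((492.8783874511719, 322.366943359375), (82.6978988647461, 36.63108444213867), 47.039886474609375)
grip top [471.4 305.3  43.8] ((471.45648193359375, 305.0158996582031), (26.73750877380371, 11.9762544631958), 50.09323501586914)
S 109 114 1940 ((627.8565673828125, 19.37849998474121), 85.86135864257812) [613.8  31.8 111.5]
S 161 167 206 ((627.03466796875, 18.392822265625), 24.84600067138672) [626.3  21.  163.5]
S 168 174 20 ((626.8685302734375, 19.143489837646484), 6.780101299285889) [627.3  19.4 169.4]
S 57 63 1421 ((626.8453369140625, 19.209423065185547), 111.65818786621094) [580.3  80.1  59.4]
tumbler [ 503.78077279 -298.10805845   85.        ] [625.45807234  19.08572032 164.        ]
```

```bash
cat >> h.py <<'E'
MX,MY=626.6,19.2
def R(deg):
    a=np.radians(deg); c,s=np.cos(a),np.sin(a)
    return np.array([[c,s,0],[s,-c,0],[0,0,-1.]])
def st(t=""):
    s=read_state(); print(t,round(s["time"],2),np.round(s["eef_pos"],1),"gap",round(s["finger_gap"],1),"gf",np.round(s["gripper_force"],1),"F",np.round(s["ft_force"],1),"q7",round(s["qpos"][6],2)); return s
E
python3 - <<'E'
from h import *
for th in (47.5,227.5):
  for p,d in (([470.5,305.5,215],0),([472,108,110],-77.5),([MX,MY,200],-77.5)):
    q=inverse_kinematics(p,R(th+d)); print(th,d,None if q is None else np.round(q,2))
for d in range(-180,180,30):
    q=inverse_kinematics([MX,MY,125],R(d)); print(d,None if q is None else np.round(q,2))
movep([470.5,305.5,215],R(47.5)); st("above")
movel([470.5,305.5,12],max_speed=150,guard=15); st("down")
clamp(); st("clamp")
movel([470.5,305.5,60],max_speed=100); st("lift")
c=camera("side"); cv2.imwrite("pics/s1.png",cv2.resize(c["image"][250:400,200:400],None,fx=4,fy=4,interpolation=cv2.INTER_CUBIC)); np.save("/tmp/s1.npy",c,allow_pickle=True)
E
```

```text
47.5 0 [-0.05  0.58 -0.91  1.76  0.51  1.06 -1.88]
47.5 -77.5 [-0.28  0.49 -0.08  2.07  0.07  0.59 -2.51]
47.5 -77.5 [-0.07  0.56 -0.08  1.62  0.05  0.96 -2.26]
227.5 0 [ 0.13  0.76 -1.27  1.75  0.77  1.24  1.05]
227.5 -77.5 [ 0.22  0.59 -0.75  2.04  0.59  0.74  0.14]
227.5 -77.5 [ 0.39  0.67 -0.81  1.6   0.53  1.1   0.49]
-180 [ 0.39  0.78 -0.81  1.65  0.65  1.    0.93]
-150 [ 0.6   1.01 -1.28  1.64  1.01  1.29  1.22]
-120 [ 0.6   1.01 -1.28  1.64  1.01  1.29  1.74]
-90 [-0.71  0.92  1.01  1.72 -0.9   1.04 -2.52]
-60 [-0.33  0.67  0.31  1.7  -0.27  0.81 -2.51]
-30 [-0.12  0.65 -0.01  1.68  0.    0.81 -2.22]
0 [-0.04  0.65 -0.13  1.68  0.1   0.82 -1.78]
30 [ 0.06  0.66 -0.27  1.67  0.22  0.84 -1.36]
60 [ 0.14  0.67 -0.4   1.67  0.33  0.87 -0.92]
90 [ 0.23  0.7  -0.55  1.66  0.44  0.9  -0.48]
120 [ 0.31  0.73 -0.68  1.66  0.54  0.95 -0.04]
150 [ 0.37  0.76 -0.77  1.66  0.62  0.98  0.43]
above 3.28 [470.9 304.9 214.9] gap 85.3 gf 0.0 F [ 0.7  0.3 -0.4] q7 -1.88
down 4.78 [470.9 305.7  12.7] gap 85.4 gf 0.0 F [-0.  -0.3 -0. ] q7 -2.11
clamp 5.44 [470.6 305.5  12.2] gap 12.2 gf 58.8 F [-0.8 -0.8  5.7] q7 -2.11
lift 6.08 [470.7 305.3  60.1] gap 12.2 gf 58.2 F [-0.2  0.1 -1.3] q7 -2.05
```

View pics/s1.png

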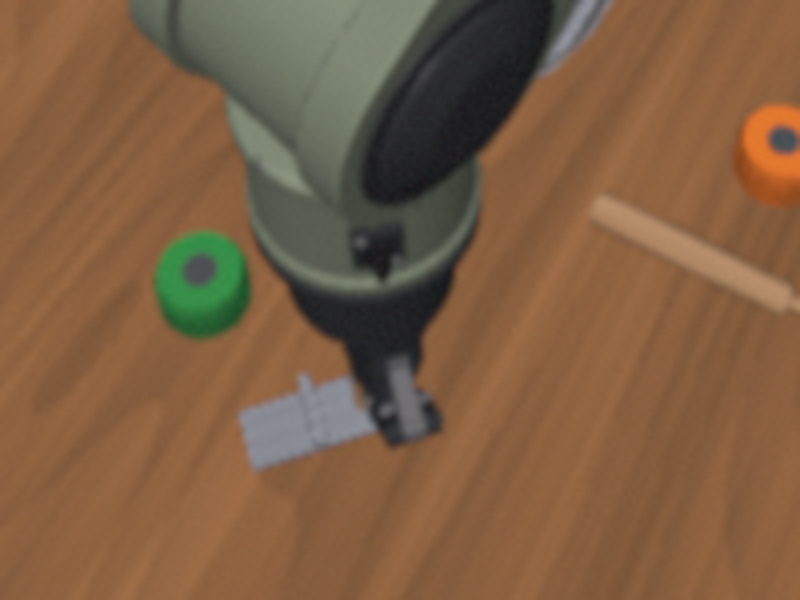

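The gauge is gripped at a 12.2 mm gap, with the blade pointing left at crop (240–375,380–470) and level by eye. Next I'll check its tilt with depth, carry it over and touch the ledge.

Run:
```python
from h import *
def blade(C,zc):
    W=cloud(C); im=C["image"].astype(int)
    return W,(im[...,0]-im[...,2]>-5)&(np.abs(W[...,2]-zc)<9)
C=np.load("/tmp/s1.npy",allow_pickle=True).item()
W,m=blade(C,54); m[:340]=0; m[:,:255]=0; m[:,300:]=0
p=W[m]; A=np.c_[p[:,:2]-[490,325],np.ones(len(p))]; k=np.abs(p[:,2]-np.median(p[:,2]))<3
print(len(p),np.median(p,0),np.linalg.lstsq(A[k],p[k,2],rcond=None)[0],cv2.minAreaRect(np.ascontiguousarray(p[:,:2],dtype=np.float32)))
H=-15; d=np.array([np.cos(np.radians(H)),np.sin(np.radians(H))])
def P(r,z): return [*(np.array([MX,MY])-d*r),z]
for r,z in((190,130),(160,80),(160,70),(121,73)): print(inverse_kinematics(P(r,z),R(H)))
movel([470.5,305.5,130],max_speed=150)
movep(P(190,130),R(H)); st("pre")
movel(P(160,85),max_speed=100); wait(.2); st("over ledge")
g=movel(P(160,68),max_speed=15,guard=3); st(f"touch {g}")
```

```text
377 [499.08550159 336.0749439   52.29603061] [-2.28121074e-03 -4.98395562e-03  5.23904251e+01] ((496.8862609863281, 334.06463623046875), (60.32613754272461, 32.936073303222656), 51.085819244384766)
[ 0.07395707  0.43403297 -0.45189956  2.12474501  0.31035241  0.64513892
 -2.42433342]
[ 0.09455515  0.56388659 -0.45318165  2.08721721  0.4395106   0.58232246
 -2.50268965]
[-0.0645742   0.55870408 -0.24476374  2.09961967  0.2653673   0.51185102
 -2.33853304]
[ 0.12229105  0.6178212  -0.45325328  1.99903286  0.44987171  0.62280226
 -2.46204355]
pre 7.68 [443.2  69.2 129.8] gap 12.5 gf 58.3 F [-0.1  0.9 -1.4] q7 -2.42
over ledge 8.57 [472.1  60.7  85.5] gap 11.9 gf 58.3 F [ 0.1  0.2 -1.7] q7 -2.44
touch True 9.4 [471.9  60.6  71.8] gap 12.1 gf 59.7 F [-0.8 -1.3  5.9] q7 -2.45
```

Run:
```python
from h import *
H=-15; d=np.array([np.cos(np.radians(H)),np.sin(np.radians(H))])
def P(r,z): return [*(np.array([MX,MY])-d*r),z]
movel(P(160,73),max_speed=30); st("lift")
g=movel(P(119,73),max_speed=30,guard=10); s=st(f"slide {g}")
print("radius",np.hypot(*(s["eef_pos"][:2]-np.array([MX,MY]))))
c=camera("side"); cv2.imwrite("pics/s2.png",cv2.resize(c["image"][130:290,200:400],None,fx=4,fy=3.75,interpolation=cv2.INTER_CUBIC))
```

```text
lift 9.65 [472.   60.6  72.9] gap 12.2 gf 58.5 F [ 0.3 -0.1 -1.9] q7 -2.45
slide True 10.82 [508.5  50.6  72.6] gap 12.2 gf 58.4 F [-0.5 -0.5 -1.7] q7 -2.4
radius 122.21869004019749
```

View pics/s2.png

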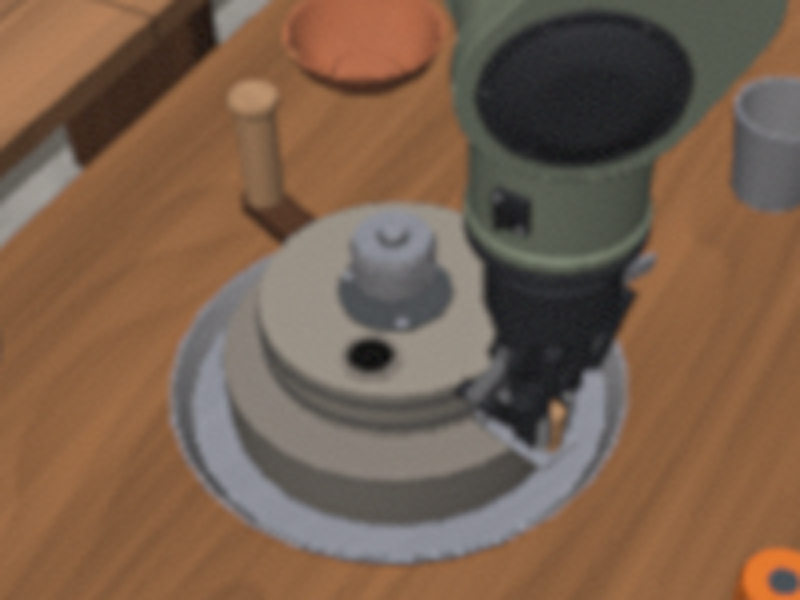

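The blade is in the gap with the stop bar against the upper stone, and the TCP is 122 mm from the axis as expected. I'll set it down, release and look.

Run:
```python
from h import *
p=read_state()["eef_pos"]
movel([p[0],p[1],71.9],max_speed=15,guard=4); open_gripper(); wait(.3); st("open")
movel([p[0],p[1],160],max_speed=120)
q=inverse_kinematics([MX,MY,215],R(60)); print(q)
movel([p[0],p[1],215],max_speed=150)
movep([480,120,230],R(60)); st("clear")
for n in("top","side"):
    c=camera(n); np.save(f"/tmp/{n}2.npy",c,allow_pickle=True)
    W=cloud(c); P=W.reshape(-1,3); d=np.array([np.cos(np.radians(-15)),np.sin(np.radians(-15))])
    e=P[:,:2]-[MX,MY]; u=-e@d; v=e@[d[1],-d[0]]
    for lo,hi in((60,70),(74,80),(100,108)):
        k=(u>80)&(u<145)&(abs(v)<25)&(P[:,2]>lo)&(P[:,2]<hi)
        if k.sum(): print(n,lo,k.sum(),"z",np.median(P[k,2]).round(1),"u",u[k].min().round(1),np.median(u[k]).round(1),u[k].max().round(1),"v",np.median(v[k]).round(1))
    for lo,hi in((161,167),(168,174)):
        k=(np.hypot(*e.T)<40)&(P[:,2]>lo)&(P[:,2]<hi)
        print(n,k.sum(),cv2.minEnclosingCircle(np.ascontiguousarray(P[k][:,:2],dtype=np.float32)) if k.sum() else "")
cv2.imwrite("pics/s3.png",cv2.resize(c["image"][130:290,200:400],None,fx=4,fy=3.75,interpolation=cv2.INTER_CUBIC))
```

```text
open 12.12 [508.5  50.6  71.9] gap 85.4 gf 0.0 F [-0.2 -0.5  0.1] q7 -2.4
[ 0.36232901  0.6395796  -0.75683829  1.5842622   0.47523456  1.10997173
 -1.03467927]
clear 14.53 [479.9 119.6 229.4] gap 85.2 gf 0.0 F [ 0.6 -0.4  0.4] q7 -1.23
top 60 126 z 64.1 u 83.6 105.0 138.9 v 4.6
top 74 22 z 77.3 u 82.2 88.7 137.7 v 2.4
top 100 43 z 103.3 u 82.8 119.1 137.2 v 0.1
top 154 ((624.9672241210938, 18.061735153198242), 24.759626388549805)
top 30 ((625.3364868164062, 24.258258819580078), 21.912322998046875)
side 60 161 z 64.1 u 83.9 104.9 137.7 v -7.1
side 74 57 z 76.8 u 80.5 87.3 134.9 v -4.4
side 100 84 z 103.2 u 80.3 113.9 135.1 v -1.2
side 207 ((626.290771484375, 17.951969146728516), 24.920124053955078)
side 16 ((627.56201171875, 18.664644241333008), 6.29993200302124)
```

View pics/s3.png

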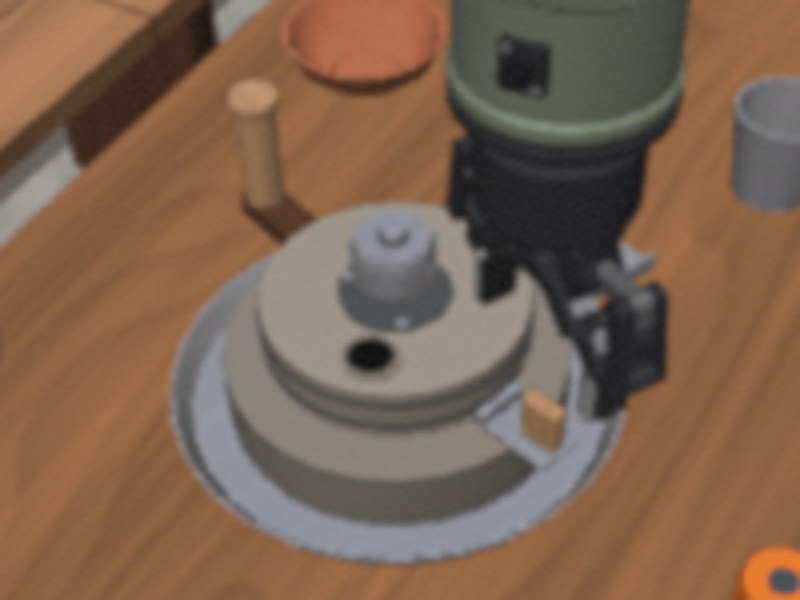

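The gauge lies in the gap unattended, with its stop bar at crop (500,405) against the stone. Its rear end is 138 mm from the axis, so the tip is at 53 mm. Now the collar.

Run:
```python
from h import *
X,Y=626.2,18.8; h0=100
movep([X,Y,200],R(h0)); movel([X,Y,127.5],max_speed=120,guard=15); st("down")
clamp(); s=st("clamp"); z0=s["eef_pos"][2]; ok=False
a=14
while a<=86:
    movep([X,Y,z0],R(h0-a)); f0=read_state()
    g=movel([X,Y,z0-4],max_speed=20,guard=6); s=read_state()
    print(a,g,round(z0-s["eef_pos"][2],2),"F",np.round(s["ft_force"],1),"T",np.round(s["torque"][2]-f0["torque"][2],2),round(s["time"],1))
    if z0-s["eef_pos"][2]>3: ok=True;break
    a+=7
st("end")
```

```text
down 16.23 [626.5  19.1 128.2] gap 85.5 gf 0.0 F [-0.2 -0.6  0.1] q7 -0.46
clamp 16.64 [626.8  18.8 128.3] gap 50.9 gf 61.2 F [-0.1  0.2  5.5] q7 -0.46
14 True 0.33 F [-5.5 -1.2 15.6] T 0.02 17.2
21 True 0.36 F [-3.9 -1.7 14.9] T -0.02 17.6
28 True 0.29 F [-3.7 -2.2 15.2] T 0.01 18.1
35 True 0.27 F [-3.8 -1.1 16.3] T -0.01 18.6
42 True 0.33 F [-3.6 -1.7 14.7] T -0.0 19.0
49 True 0.73 F [-2.1 -0.7 11.3] T -0.05 19.5
56 True 2.3 F [ 4.2 -0.4 -4.1] T -0.1 19.9
63 True 2.1 F [ 4.3 -0.6 -4. ] T 0.04 20.4
70 True 2.03 F [ 3.7 -0.  -3.3] T 0.03 20.9
77 True 1.68 F [ 2.2 -0.5  0.5] T 0.14 21.3
84 True 0.54 F [-2.6 -0.5 12.7] T 0.05 21.8
end 21.77 [628.   18.5 127.8] gap 50.6 gf 69.3 F [-2.6 -0.5 12.7] q7 -1.72
```

Around 56–77° the upward reaction vanished. The guard there fired on the force drop, so the keyway is near 64°. I'll go back to it and probe deeper with a wider guard.

Run:
```python
from h import *
X,Y=626.4,18.8; h0=100; z0=128.3
for a in (65,61,69,57):
    movep([X,Y,z0],R(h0-a)); st(f"a{a}")
    g=movel([X,Y,z0-5],max_speed=20,guard=14); s=st(f"  probe {g}")
    if z0-s["eef_pos"][2]>3.5: break
c=camera("side"); cv2.imwrite("pics/s4.png",cv2.resize(c["image"][130:290,200:400],None,fx=4,fy=3.75,interpolation=cv2.INTER_CUBIC))
```

```text
a65 22.15 [627.6  18.6 128.7] gap 50.7 gf 67.9 F [ 9.3 -0.6 -1. ] q7 -1.44
  probe False 22.55 [627.6  18.7 123.6] gap 50.4 gf 67.8 F [10.7 -0.4 -2.4] q7 -1.44
```

View pics/s4.png

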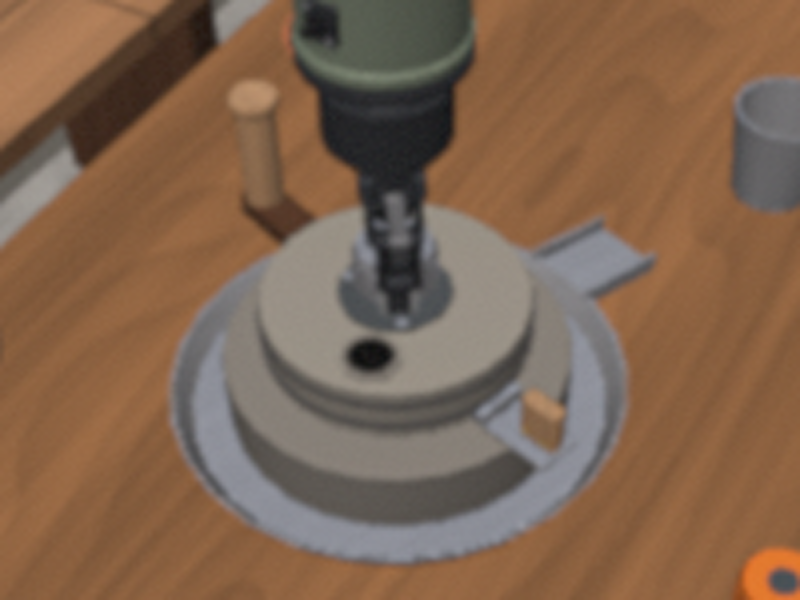

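It sank 5 mm freely, and the gauge is undisturbed at crop (500,405). The arm shows about 10 N of side force, so I'll centre it on x≈627.6 and push home.

Run:
```python
from h import *
X,Y=627.8,18.7
movel([X,Y,123.3],max_speed=10); st("centred")
for z in np.arange(122,112,-1.0):
    g=movel([X,Y,z],max_speed=20); s=st(f"z{z}")
    if s["ft_force"][2]>28: break
wait(.3); st("hold")
for n in("top","side"):
    c=camera(n); W=cloud(c); P=W.reshape(-1,3); e=np.hypot(P[:,0]-626.6,P[:,1]-19.2)
    for lo,hi in((148,161),(161,174)):
        k=(e<28)&(P[:,2]>lo)&(P[:,2]<hi); print(n,lo,k.sum(),np.median(P[k],0).round(1) if k.sum() else "")
cv2.imwrite("pics/s5.png",cv2.resize(c["image"][170:250,250:350],None,fx=8,fy=7.5,interpolation=cv2.INTER_CUBIC))
```

```text
centred 22.89 [627.8  18.6 123.4] gap 50.6 gf 68.2 F [0.8 0.2 2.7] q7 -1.44
z122.0 23.14 [627.8  18.6 122. ] gap 50.8 gf 68.3 F [ 1.6 -0.8  4.8] q7 -1.44
z121.0 23.39 [627.8  18.6 121. ] gap 50.8 gf 68.4 F [ 0.1 -1.8  5.5] q7 -1.44
z120.0 23.64 [627.8  18.7 120.1] gap 50.9 gf 68.5 F [-0.3 -1.6  6.6] q7 -1.44
z119.0 23.89 [627.8  18.7 119.1] gap 51.1 gf 68.5 F [-0.6 -0.8  6.7] q7 -1.45
z118.0 24.14 [627.8  18.6 118.5] gap 50.8 gf 69.4 F [-2.3 -2.9 11. ] q7 -1.45
z117.0 24.39 [627.9  18.7 118.2] gap 50.9 gf 70.7 F [-6.4 -3.  24.1] q7 -1.45
z116.0 24.64 [628.   18.7 118. ] gap 50.8 gf 72.0 F [-11.   -3.8  37.1] q7 -1.45
hold 24.94 [628.   18.7 118. ] gap 50.8 gf 72.0 F [-12.   -3.4  36.4] q7 -1.45
top 148 0 
top 161 0 
side 148 70 [630.2  22.8 152.3]
side 161 2 [631.8  20.8 170.9]
```

View pics/s5.png

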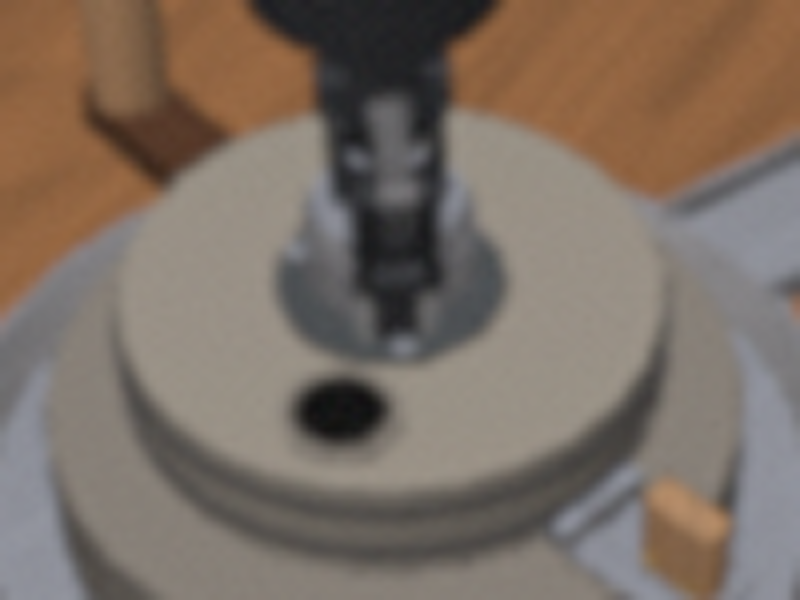

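Run:
```python
from h import *
movel([627.6,18.7,116.7],max_speed=10); wait(.3); st("hold")
c=camera("side"); P=cloud(c).reshape(-1,3); im=c["image"].reshape(-1,3).astype(int)
k=(np.hypot(P[:,0]-626.6,P[:,1]-19.2)<26)&(P[:,2]>118)&(P[:,2]<175)&(im.min(1)>110)
print("bright z",k.sum(),np.sort(P[k,2]).round(1)[-25:])
d=np.array([np.cos(np.radians(-15)),np.sin(np.radians(-15))]); e=P[:,:2]-[MX,MY]; u=-e@d; v=e@[d[1],-d[0]]
k=(u>90)&(u<145)&(abs(v)<16)&(P[:,2]>60)&(P[:,2]<70); print("gauge",u[k].max(),np.median(P[k,2]))
```

```text
hold 25.59 [627.9  18.7 118.2] gap 51.0 gf 70.5 F [-7.6 -2.5 25.6] q7 -1.45
bright z 48 [153.1 153.2 153.2 153.3 153.3 153.3 153.4 153.4 153.4 153.6 153.6 153.6
 153.8 154.  154.1 154.1 154.1 154.4 154.4 154.5 154.5 154.5 154.7 154.9
 155.7]
gauge 137.34478182286196 64.31587548577704
```

The collar's top face is at about 154 mm, so its underside is at 122 mm, fully home. The gauge hasn't moved, so I'm handing in the job.

```bash
python3 -c "
from workcell import *
print(finish_job())"
```

```text
the job is handed in; nothing more can be done
None
```

The job is handed in after about 26 s of robot time: by my last measurements the gauge sits in the gap up to its stop bar (tip about 53 mm from the spindle axis), the gripper is holding the collar home with its underside at about 122 mm, and the arm never went near the tumbler; the judge returned no verdict.

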